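# Lay out the warming plate for an injection session

## Task

Set the warming plate ready for the next injection: between the tube block and the oil jar, stand the small round dish next to the tube block, the four-well plate next to the jar with its sides square to the plate, and the large round dish between those two, all in one straight row along the middle of the plate with even gaps, none touching. Lay the pipette case on the bench straight behind the large dish, lengthwise along the warming plate's back edge and about 3 cm clear of it. Carry everything level, set everything down without dropping it, and leave the timer, the steel cup and the tip box where they are.

Things in the scene. Friction and masses are not known exactly. Their poses are not given: they have to be found in the camera images.
- small_dish: small round lidded dish of clear plastic, 40 mm diameter, 12 mm high, lid clipped on (dish and lid are one piece), about 18 g. Origin: centre of its underside; z up. Starts on the bench.
- big_dish: large round lidded dish of clear plastic, 60 mm diameter, 15 mm high, lid clipped on, a single dish (not the fixed stack of four spare ones at the back right), about 34 g. Origin: centre of its underside; z up. Starts on the bench.
- four_well: four-well plate: a square clear plastic plate, 66 x 66 mm, 16 mm high, with four white round wells under its clipped-on lid, about 48 g. Origin: centre of its underside; x and y along its sides (it looks the same after a quarter turn), z up. Starts on the bench.
- tool_case: pipette case: a closed rectangular case, 110 mm long (its x), 45 mm wide (its y), 30 mm high, dark grey base, clear lid over dark foam with three thin glass pipettes, about 90 g. Origin: centre of its underside. Either way round is the same for the job. Starts on the bench.
- warm_plate: warming plate, fixed to the bench: a flat grey slab with a dark metal top, 400 mm long (its y), 170 mm deep (its x), top 18 mm above the bench. Origin: centre of its underside; x points to its back edge, away from the robot, y along its length. The tube block and the oil jar stand on its long centre line, one near each end.
- tube_block: aluminium tube block, fixed on the warming plate near one end (left or right varies): 40 mm along the plate's length, 62 mm across, 35 mm high, with four closed microtubes whose caps reach 43 mm above the plate. Origin: centre of its underside, 18 mm above the bench.
- oil_jar: squat amber glass jar with a white screw cap, fixed on the warming plate near the other end: 44 mm diameter, 50 mm high. Origin: centre of its underside, 18 mm above the bench.
- timer: bystander: loose white square bench timer, 60 x 60 x 18 mm, on the bench to the left. Origin: centre of its underside. Leave it where it is.
- waste_cup: bystander: loose open steel cup, 72 mm across, 60 mm high, on the bench to the right. Origin: centre of its underside. Leave it where it is.
- tip_box: bystander: loose grey pipette-tip box with rows of tips, 80 x 115 mm, 57 mm high, on the bench behind the plate to the left. Origin: centre of its underside. Leave it where it is.
Not all that is in view belongs to the job. Leave any yellow look-alike of the four_well alone.

How it is judged:
By the outcome, as a careful person would: the job done as asked, in the order asked, and still so for the second after the job is handed in, with the robot touching nothing.
It also fails if it takes over 96 s, if anything falls off the work surface, if the arm or the gripper's body presses on something with over 40 N, if the wrist force passes 120 N, or if a joint passes its speed limit or range.

## Robot

A 7-joint arm with a two-finger parallel gripper is mounted at the origin on the work surface. World frame = base frame: x ahead of the robot, y to its left, z up, the work surface at z = 0. Lengths are in m, angles in degrees, forces in N, time in s.
With the tool pointing down it reaches from about 0.425 to 0.95 m from the base axis. Payload 4.7 kg.
Tool frame: the origin (TCP) lies at the very end of the fingers, on their centre line; the grasp point (between the pads) lies 19 mm behind it; z points along the fingers, y is the line along which they close (so a half turn about z gives the same grasp; the last joint's range is limited). The gripper opens to 85 mm and grips with 20 to 120 N. Pads are 22 mm wide; open, the fingers measure 114 mm over their backs; the gripper's body (76 mm by 85 mm) begins 54 mm behind the grasp point. The pads swing forward as they close: fully open they stand 13 mm farther back than shut.
Start: joints at [-65.025, 26.849, -2.785, 87.806, 1.381, 65.374, -4.715], TCP at [0.303, 0.603, 0.231] pointing down, gripper open.
Joint ranges: [-148.3, 148.3], [-19.14, 114.17], [-79.39, 73.82], [5.75, 140.21], [-59.74, 239.74], [12.07, 113.84], [-152.46, 152.46]. Speed limits (degrees/s): [147.25, 147.25, 180, 180, 180, 180, 180].

## Interface

Orientations are given as [roll, pitch, yaw] about the fixed x, y, z axes, in that order (R = Rz(yaw) Ry(pitch) Rx(roll)).
In Python, from station import read_state, camera, camera_info, hand_in gives the robot as it stands.
- The arm moves only by the shell command python3 -m crank 'ROWS'. ROWS is JSON, a list of rows, each a list of 3 entries, a list of its own where there are three numbers: the shift along the tool's x, y, z in units of 40 mm (1.0 is 40 mm), then the turn, a rotation vector about the tool's x, y, z in units of 5 degrees (1.0 is 5 degrees), then the finger opening in mm, from 0 to 85.4. A call has 1 to 5 rows; each row is the pose to reach, as a shift and turn from the pose commanded when the call began, along the tool's axes at that moment; what a row does not reach only later rows make up. A row lasts 1/8 s, in which the tool goes at most 62.5 mm and 10.7 degrees, less where a joint would pass 70% of its speed; a pose out of reach is approached as far as the arm can. A call with a gripper value outside its range is refused whole. The fingers move at their own pace and stop on an object; the grip force is fixed at half the most. Time passes only in rows, so rows that repeat a pose let the fingers close. It gives the time, the measured TCP pose, the force, the opening and the grip force at its end, in the units of the state.
- read_state(): the state, without advancing time (a new reading comes with each control period).
- camera(name): name is "side" or "top"; returns (picture, depth): 384x512x3 uint8, red, green, blue; 384x512 float32, m along the optical axis (not along the pixel's ray), 0 where there is no reading.
- camera_info(name): a dict with "mtx" (3x3 intrinsics, pixels), "xyz" and "orientation" of the camera in the world. Camera axes: x right, y up, looking along -z (the intrinsics and any distortion apply to the point x, -y, -z); pixel columns grow to the right and rows downward; lengths in m; the calibration is good to about 2 mm. A picture is of the moment at which its call begins. camera_info takes no time and is no camera call.
- hand_in(): hands the job in; it is judged then, once.
The state is a dict: "clock": time; "joints": joint angles; "qvel": joint speeds; "joint_torque": joint torques, N m; "tool_pos": TCP position; "ee_rot": TCP orientation; "contact_force": force on the tool from outside, world axes, zero at the start; "ft_torque": the same for the moment, N m; "opening": opening from 0.0 (shut) to 1.0 (fully open); "gripper_force": force on a finger pad.
Only numpy, scipy, OpenCV 4.12 (cv2) and the standard library are available. Lean on these libraries where they do the work, as an engineer would, in place of code of your own. Each camera call takes 0.05 s, during which the arm holds its last target. There are 200 camera calls.

## Working session

There is one attempt and no reset: what is moved stays moved. The work goes in short steps, Python scripts to look and compute and a shell command to move; the robot and the scene stay as the last step left them, time stands still between calls to the robot, and variables do not carry over. Pictures are saved under pics/ and viewed, at most 14 in all, crops included, and the job is handed in when it is done.

```bash
mkdir -p pics; ls; cat > h.py <<'E'
import numpy as np, cv2
from scipy.spatial.transform import Rotation as R
from station import read_state, camera, camera_info, hand_in
def shot(n,f):
    p,d=camera(n); cv2.imwrite(f'pics/{f}.png',p[:,:,::-1]); np.save(f'pics/{f}.npy',d); return p,d
def cam(n):
    i=camera_info(n); o=i['orientation']; o=np.array(o)
    Rm=o if o.shape==(3,3) else R.from_euler('xyz',o,degrees=True).as_matrix()
    return np.array(i['mtx']),np.array(i['xyz']),Rm
def atz(n,u,v,z):
    K,t,Rm=cam(n); u=np.atleast_1d(u);v=np.atleast_1d(v)
    r=np.stack([(u-K[0,2])/K[0,0],-(v-K[1,2])/K[1,1],-np.ones(len(u))],1)@Rm.T
    return t+r*((z-t[2])/r[:,2])[:,None]
def proj(n,P):
    K,t,Rm=cam(n); c=(np.atleast_2d(P)-t)@Rm
    return np.stack([K[0,2]+K[0,0]*c[:,0]/-c[:,2],K[1,2]+K[1,1]*c[:,1]/c[:,2]],1)
def cloud(n,d):
    K,t,Rm=cam(n); v,u=np.mgrid[:d.shape[0],:d.shape[1]]
    c=np.stack([(u-K[0,2])/K[0,0]*d,-(v-K[1,2])/K[1,1]*d,-d],-1); return c@Rm.T+t
E
python3 - <<'E'
from h import *
for n in('top','side'):
    shot(n,n+'0'); i=camera_info(n); print(i)
    p=cv2.imread(f'pics/{n}0.png'); cv2.imwrite(f'pics/{n}0L.png',cv2.resize(p,(800,600),interpolation=cv2.INTER_CUBIC))
print(read_state())
E
```

```text
pics
{'mtx': array([[397.22216321,   0.        , 252.16346274],
       [  0.        , 397.22216321, 188.30818791],
       [  0.        ,   0.        ,   1.        ]]), 'xyz': array([ 0.33638827, -0.00651599,  1.40871554]), 'orientation': array([ 7.44285177e+00, -8.52060854e-03, -9.00925909e+01])}
{'mtx': array([[373.03018446,   0.        , 257.59045522],
       [  0.        , 373.03018446, 193.23040764],
       [  0.        ,   0.        ,   1.        ]]), 'xyz': array([ 0.50731442, -0.74476654,  0.85536165]), 'orientation': array([42.30700782, -0.83095768,  0.12603382])}
{'clock': 0.1, 'joints': array([-65.02573917,  26.89291008,  -2.78455953,  87.86556078,
         1.38168205,  65.3737647 ,  -4.71522673]), 'qvel': array([ 0.10414629, -0.0672307 ,  0.1062567 , -0.23634799, -0.00401017,
        0.02280384,  0.02526711]), 'joint_torque': array([ 1.15216768e-03, -5.11515284e+01, -4.65877459e-02, -2.38391250e+01,
        1.08644160e-02,  4.37890791e-03, -1.13549217e-05]), 'tool_pos': array([0.30231563, 0.60294936, 0.23037346]), 'ee_rot': array([-1.79901428e+02,  3.98466278e-03,  1.53372335e+02]), 'contact_force': array([-0.04045468,  0.07440583,  0.21678597]), 'ft_torque': array([ 0.05533213, -0.00196093,  0.00018716]), 'gripper_force': 0.0, 'opening': 0.9969907147373784}
```

View pics/top0L.png

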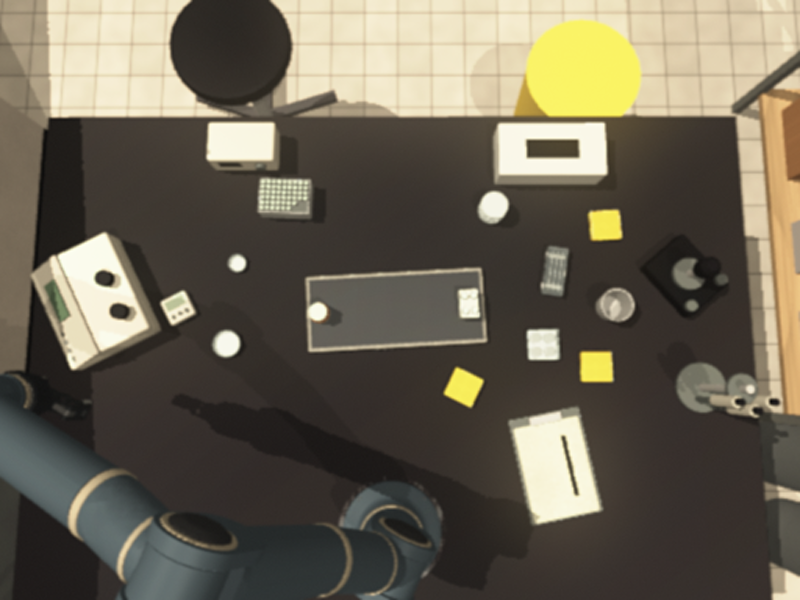

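View pics/side0L.png

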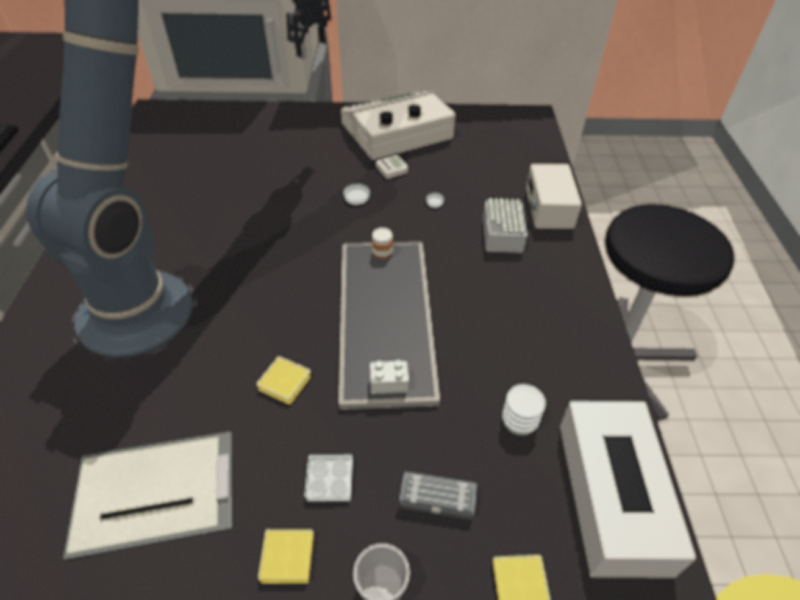

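Top view (800‑px picture): the small dish is at (237,263), the big dish at (227,344), the four‑well with white wells at (543,344) and the case at (555,271). The plate is centred near (396,309), with the jar on the left (318,312) and the block on the right (469,303).

Things that could be mistaken for the targets:
- **four_well:** yellow squares at (463,387), (597,366) and (605,225).
- **big_dish:** the stack of spares at (493,207).
- **tool_case:** the tip box at (285,197).
- **small_dish:** the jar cap at (318,312).

I choose the first four by the description and will check them in a close crop.

```bash
cat > m.py <<'E'
from h import *
def crop(f,x0,y0,w,h,s,draw=[]):
    p=cv2.imread(f'pics/{f}.png')[y0:y0+h,x0:x0+w]; p=cv2.resize(p,None,fx=s,fy=s,interpolation=cv2.INTER_CUBIC)
    for P in draw:
        q=((P-[x0,y0]+.5)*s).astype(np.int32); cv2.polylines(p,[q],True,(0,0,255),1)
    return p
def circ(c,r,z): a=np.linspace(0,2*np.pi,60); return np.stack([c[0]+r*np.cos(a),c[1]+r*np.sin(a),0*a+z],1)
def rect(c,l,w,yaw,z):
    a=np.radians(yaw); M=np.array([[np.cos(a),-np.sin(a)],[np.sin(a),np.cos(a)]])
    q=np.array([[l,w],[l,-w],[-l,-w],[-l,w]])/2@M.T+c[:2]; return np.c_[q,np.full(4,z)]
E
python3 - <<'E'
from m import *
p=cv2.imread('pics/top0.png'); g=cv2.cvtColor(p,cv2.COLOR_BGR2GRAY)
print(g[168,150:155],g[160,140:150],g[200,250])
def comp(u,v,th,r=34):
    m=(g[v-r:v+r,u-r:u+r]>th).astype(np.uint8); n,l,s,c=cv2.connectedComponentsWithStats(m)
    k=l[r,r]
    if k==0: k=1+np.argmax(s[1:,4])
    q=max(cv2.findContours((l==k).astype(np.uint8),cv2.RETR_EXTERNAL,cv2.CHAIN_APPROX_NONE)[0],key=len)[:,0]+[u-r,v-r]
    return q
for nm,u,v,z,th in (('small',152,168,.012,90),('big',145,220,.015,90),('four',347,220,.016,80),('case',355,173,.03,60)):
    q=comp(u,v,th); P=atz('top',q[:,0],q[:,1],z)[:,:2].astype(np.float32)
    print(nm,cv2.minEnclosingCircle(P),cv2.minAreaRect(P))
a=crop('top0',190,168,130,62,6)
b=np.hstack([crop('top0',130,155,36,78,5),np.zeros((390,10,3),np.uint8),crop('top0',330,150,50,78,5)])
cv2.imwrite('pics/a.png',a);cv2.imwrite('pics/b.png',b)
E
```

```text
[246 246 245 246 246] [56 56 55 55 55 55 54 55 54 55] 94
small ((0.5928955078125, 0.3530621826648712), 0.02216077409684658) ((0.5926123261451721, 0.35397353768348694), (0.04138226434588432, 0.04011283069849014), 46.24068069458008)
big ((0.4088696539402008, 0.37030452489852905), 0.03199189901351929) ((0.408969908952713, 0.37026455998420715), (0.06015194579958916, 0.05943748354911804), 89.90801239013672)
four ((0.4071354568004608, -0.33950117230415344), 0.04909789189696312) ((0.4060607850551605, -0.3399801552295685), (0.07424058765172958, 0.06985919177532196), 89.90763854980469)
case ((0.5705031156539917, -0.36905142664909363), 0.061402831226587296) ((0.5711662173271179, -0.3666660189628601), (0.05622632056474686, 0.11630959063768387), 79.77788543701172)
```

View pics/a.png

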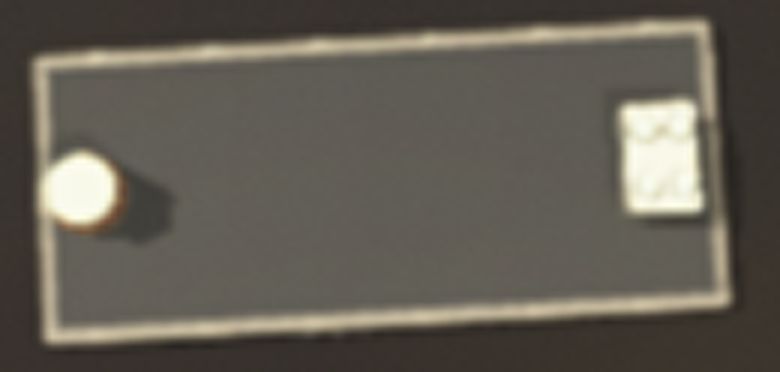

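View pics/b.png

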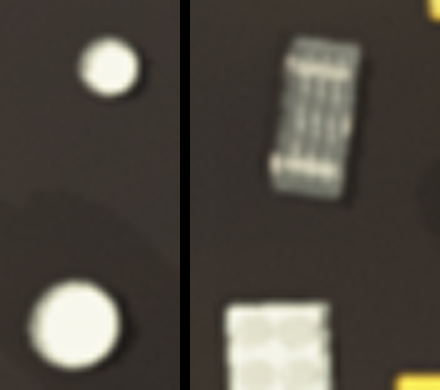

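The crops show the two white round dishes, the clear case and the white four-well, so the choices hold. In crop a.png the plate corners are (33,58), (710,18), (732,305) and (45,345). The jar cap is centred at (82,190), and the block's top corners are (618,103), (695,98), (703,212) and (626,215).

```bash
python3 - <<'E'
from m import *
def px(l): l=np.array(l,float)/6-.5+[190,168]; return l[:,0],l[:,1]
C=atz('top',*px([[33,58],[710,18],[732,305],[45,345]]),.018)[:,:2]; print(C.round(4))
print('len',np.linalg.norm(C[0]-C[1]),np.linalg.norm(C[3]-C[2]),np.linalg.norm(C[0]-C[3]),np.linalg.norm(C[1]-C[2]))
c=C.mean(0); ya=(C[0]+C[3]-C[1]-C[2]); print('centre',c,'yaw',np.degrees(np.arctan2(-ya[0],ya[1])))
jar=atz('top',*px([[82,190]]),.068)[0,:2]; blk=atz('top',*px([[618,103],[695,98],[703,212],[626,215]]),.053)[:,:2]; print('jar',jar,'blk',blk.mean(0),blk.round(4).tolist())
# depth check
d=np.load('pics/top0.npy'); X=cloud('top',d)
for n,(u,v) in dict(plate=(250,200),bench=(250,240),small=(148,168),big=(145,220),four=(347,220),case=(355,173),jar=(203,199),blk=(300,194)).items(): print(n,X[v-1:v+2,u-1:u+2].reshape(-1,3).mean(0).round(4))
E
```

```text
[[ 0.5582  0.1955]
 [ 0.5815 -0.2048]
 [ 0.4119 -0.2143]
 [ 0.3893  0.1856]]
len 0.40101525850757974 0.4005863059059259 0.16921509156811274 0.16993851665744578
centre [ 0.48522385 -0.00950519] yaw 3.283494382380761
jar [0.47465939 0.15924544] blk [ 0.49476813 -0.16990526] [[0.5259, -0.146], [0.5288, -0.1903], [0.463, -0.1936], [0.4614, -0.1496]]
plate [0.4765 0.0007 0.0186]
bench [0.3371 0.0009 0.0009]
small [0.5929 0.3652 0.01  ]
big [0.4072 0.3689 0.0132]
four [ 0.4059 -0.3387  0.0161]
case [ 0.5701 -0.3687  0.0307]
jar [0.4752 0.1598 0.0682]
blk [ 0.4938 -0.1717  0.0503]
```

```bash
cat > go.py <<'E'
import sys
from m import *
# usage: go.py x y z yaw -> shift units, turn units about tool z
s=read_state(); T=R.from_euler('xyz',s['ee_rot'],degrees=True)
a=[float(v) for v in sys.argv[1:]]
G=R.from_euler('xyz',[180,0,a[3]],degrees=True)
print('t',round(s['clock'],2),'at',np.round(s['tool_pos'],4),np.round(s['ee_rot'],2),'open',round(s['opening']*85.4,1),'F',np.round(s['contact_force'],1),s['gripper_force'])
print('shift',np.round(T.inv().apply(np.array(a[:3])-s['tool_pos'])/.04,3),'turn',np.round((T.inv()*G).as_rotvec(degrees=True)/5,2))
E
python3 go.py 0.593 0.354 0.10 93.3
```

```text
t 0.1 at [0.3023 0.6029 0.2304] [-179.9     0.    153.37] open 85.1 F [-0.   0.1  0.2] 0.0
shift [-9.286 -2.301  3.264] turn [-2.000e-02  1.000e-02  1.201e+01]
```

```bash
python3 -m crank '[[[-1.4,-0.35,0.2],[0,0,2],60],[[-2.8,-0.7,0.4],[0,0,4],60],[[-4.2,-1.05,0.6],[0,0,6],60],[[-5.6,-1.4,0.8],[0,0,8],60],[[-7,-1.75,1.0],[0,0,10],60]]'; python3 go.py 0.593 0.354 0.06 93.3
```

```text
clock: 0.72
tool_pos: [0.5224, 0.4139, 0.1907]
ee_rot: [-180.0, 0.0, 103.1]
contact_force: [0.2, 0.6, 0.3]
opening: 0.704
gripper_force: 0.0
t 0.72 at [0.5224 0.4139 0.1907] [-179.97    0.    103.05] open 60.1 F [0.2 0.6 0.3] 0.0
shift [-1.858  1.382  3.268] turn [-0.01  0.    1.95]
```

```bash
python3 -m crank '[[[-0.9,0.7,1],[0,0,1],60],[[-1.86,1.38,2],[0,0,1.95],60],[[-1.86,1.38,3.2],[0,0,1.95],60],[[-1.86,1.38,3.2],[0,0,1.95],60]]'; python3 - <<'E'
from m import *
shot('side','s1'); K=proj('side',[.593,.354,.01])[0]; print(K)
u,v=K.astype(int)
C=[proj('side',circ((.593,.354),.02,z)) for z in(0,.012)]
cv2.imwrite('pics/s1c.png',crop('s1',u-40,v-50,80,70,8,C))
E
python3 go.py 0.593 0.354 0.005 93.3
```

```text
clock: 1.23
tool_pos: [0.5893, 0.3537, 0.0587]
ee_rot: [-179.5, 0.3, 93.6]
contact_force: [0.1, -0.2, 1.0]
opening: 0.699
gripper_force: 0.0
[278.30644637 126.94796709]
t 1.27 at [0.5909 0.3557 0.0618] [-1.7978e+02  8.0000e-02  9.3660e+01] open 59.8 F [0.1 0.5 0.6] 0.0
shift [-0.044  0.055  1.419] turn [-0.04  0.02  0.07]
```

View pics/s1c.png

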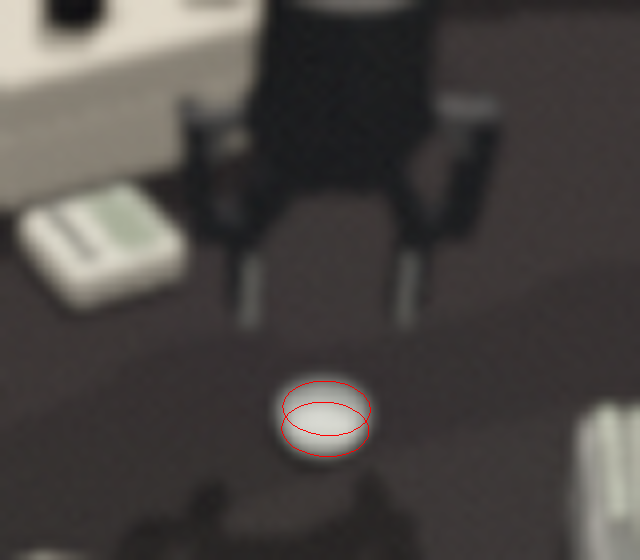

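The fingers straddle the small dish, and the projected outline sits on the dish at crop (325,415) to about 1 mm. I'll go down and grip.

```bash
python3 -m crank '[[[-0.04,0.05,0.7],[0,0,0.07],58],[[-0.04,0.05,1.2],[0,0,0.07],56],[[-0.04,0.05,1.42],[0,0,0.07],54],[[-0.04,0.05,1.42],[0,0,0.07],54]]'; python3 go.py 0.593 0.354 0.0035 93.3
```

```text
clock: 1.78
tool_pos: [0.5942, 0.3547, 0.0066]
ee_rot: [-180.0, -0.0, 93.3]
contact_force: [0.2, 0.7, -0.0]
opening: 0.636
gripper_force: 0.0
t 1.77 at [0.5942 0.3547 0.0066] [-1.7999e+02 -1.0000e-02  9.3310e+01] open 54.3 F [ 0.2  0.7 -0. ] 0.0
shift [-0.016 -0.032  0.078] turn [-0. -0.  0.]
```

```bash
python3 -m crank '[[[-0.02,-0.03,0.07],[0,0,0],50],[[-0.02,-0.03,0.07],[0,0,0],36],[[-0.02,-0.03,0.07],[0,0,0],36],[[-0.02,-0.03,0.07],[0,0,0],36]]'; python3 go.py 0.593 0.354 0.12 93.3
```

```text
clock: 2.28
tool_pos: [0.5936, 0.3536, 0.0047]
ee_rot: [180.0, -0.0, 93.3]
contact_force: [-1.2, -0.7, 5.5]
opening: 0.431
gripper_force: 52.1
t 2.27 at [0.5936 0.3536 0.0047] [ 1.7997e+02 -3.0000e-02  9.3270e+01] open 36.8 F [-1.2 -0.7  5.5] 52.07533657550812
shift [ 0.013 -0.012 -2.883] turn [ 0.01 -0.01 -0.01]
```

```bash
python3 -m crank '[[[0,0,-0.2],[0,0,0],34],[[0,0,-0.6],[0,0,0],34],[[0,0,-1.3],[0,0,0],34],[[0,0,-2.2],[0,0,0],34],[[0,0,-3],[0,0,0],34]]'; python3 go.py 0.4904 -0.0997 0.12 93.3
```

```text
clock: 2.9
tool_pos: [0.5937, 0.3535, 0.126]
ee_rot: [179.9, -0.0, 93.3]
contact_force: [1.0, -0.5, -1.0]
opening: 0.432
gripper_force: 60.0
t 2.9 at [0.5937 0.3535 0.126 ] [ 1.7991e+02 -5.0000e-02  9.3270e+01] open 36.9 F [ 1.  -0.5 -1. ] 59.99996244907379
shift [-11.165  -3.224   0.136] turn [ 0.02 -0.01 -0.01]
```

```bash
python3 -m crank '[[[-0.5,-0.15,0],[0,0,0],34],[[-1.6,-0.46,0],[0,0,0],34],[[-2.8,-0.8,0],[0,0,0],34],[[-4,-1.15,0],[0,0,0],34],[[-5.2,-1.5,0],[0,0,0],34]]' && python3 -m crank '[[[-1.2,-0.35,0],[0,0,0],34],[[-2.4,-0.7,0],[0,0,0],34],[[-3.6,-1.04,0],[0,0,0],34],[[-4.8,-1.4,0],[0,0,0],34],[[-5.6,-1.62,0],[0,0,0],34]]' >/dev/null;  python3 -m crank '[[[-0.3,-0.1,0.2],[0,0,0],34],[[-0.3,-0.1,0.5],[0,0,0],34],[[-0.3,-0.1,0.8],[0,0,0],34]]' ; python3 go.py 0.4904 -0.0997 0.0227 93.3
```

```text
clock: 3.52
tool_pos: [0.5452, 0.1408, 0.1248]
ee_rot: [179.9, -0.0, 93.3]
contact_force: [0.9, -1.0, -0.4]
opening: 0.425
gripper_force: 60.0
clock: 4.53
tool_pos: [0.4903, -0.0954, 0.0906]
ee_rot: [-180.0, -0.1, 93.4]
contact_force: [-0.8, -0.6, -0.0]
opening: 0.427
gripper_force: 60.0
t 4.53 at [ 0.4903 -0.0954  0.0906] [-1.7998e+02 -6.0000e-02  9.3420e+01] open 36.5 F [-0.8 -0.6 -0. ] 60.02214431762695
shift [-0.11  -0.003  1.697] turn [-0.   -0.01  0.02]
```

```bash
python3 -m crank '[[[-0.1,0,0.5],[0,0,0.02],34],[[-0.1,0,1.0],[0,0,0.02],34],[[-0.1,0,1.4],[0,0,0.02],34],[[-0.1,0,1.5],[0,0,0.02],34],[[-0.1,0,1.5],[0,0,0.02],34]]' ; python3 go.py 0.4904 -0.0997 0.0227 93.3;python3 - <<'E'
from m import *
shot('side','s2'); K=proj('side',[.4904,-.0997,.03])[0]; print(K)
u,v=K.astype(int)
c=np.array([.4852,-.0095]);b=c+-.1607*np.array([-.0573,.9984])
C=[proj('side',circ((.4904,-.0997),.02,z)) for z in(.026,)]+[proj('side',rect(c,.17,.4,3.3,.018)),proj('side',rect(b,.062,.04,3.3,.053)),proj('side',rect(b,.062,.04,3.3,.018))]
cv2.imwrite('pics/s2c.png',crop('s2',u-50,v-50,100,90,7,C))
E
```

```text
clock: 5.15
tool_pos: [0.4904, -0.1009, 0.0315]
ee_rot: [-180.0, -0.0, 93.2]
contact_force: [0.4, 0.2, 0.3]
opening: 0.426
gripper_force: 60.0
t 5.15 at [ 0.4904 -0.1009  0.0315] [-1.7998e+02 -1.0000e-02  9.3200e+01] open 36.4 F [0.4 0.2 0.3] 60.02998352050781
shift [0.03  0.002 0.22 ] turn [-0.   -0.   -0.02]
[247.78110805 221.18277306]
```

View pics/s2c.png

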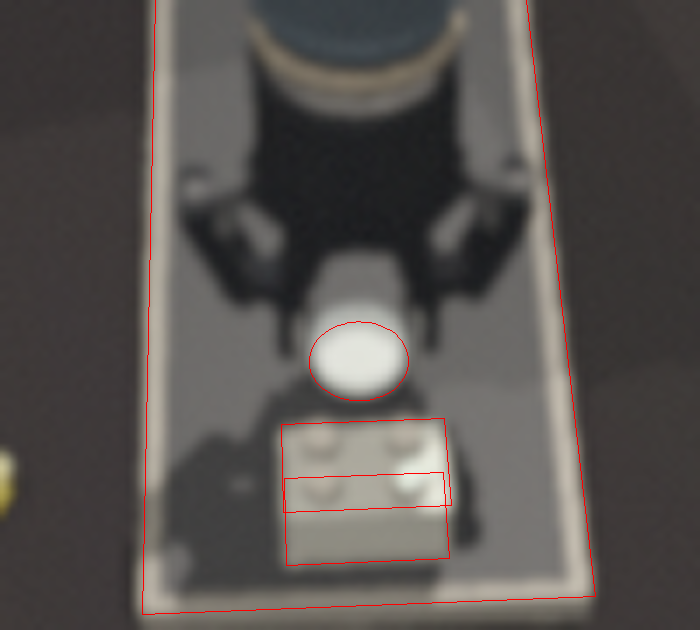

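The dish hangs level over its spot at crop (358,360), and the plate and block outlines agree with the picture. I'll set it down.

```bash
python3 -m crank '[[[0.03,0,0.1],[0,0,-0.02],34],[[0.03,0,0.17],[0,0,-0.02],34],[[0.03,0,0.21],[0,0,-0.02],34],[[0.03,0,0.21],[0,0,-0.02],34]]'; python3 -m crank '[[[0,0,0.02],[0,0,0],34],[[0,0,0.02],[0,0,0],34]]'
```

```text
clock: 5.7
tool_pos: [0.4902, -0.1, 0.0232]
ee_rot: [-180.0, -0.0, 93.3]
contact_force: [-0.5, 0.6, -0.5]
opening: 0.43
gripper_force: 60.0
clock: 5.95
tool_pos: [0.4903, -0.1001, 0.0227]
ee_rot: [180.0, -0.0, 93.3]
contact_force: [-1.9, 0.9, 2.9]
opening: 0.428
gripper_force: 60.5
```

```bash
python3 -m crank '[[[0,0,0],[0,0,0],45],[[0,0,0],[0,0,0],52],[[0,0,0],[0,0,0],58],[[0,0,-0.2],[0,0,0],60],[[0,0,-1],[0,0,0],62]]'; python3 -m crank '[[[0,0,-1],[0,0,0],85],[[0,0,-2],[0,0,0],85]]' >/dev/null; python3 go.py 0.406 -0.339 0.12 93.3; python3 - <<'E'
from m import *
shot('side','s3'); C=[proj('side',rect((.406,-.339),.066,.066,0,z)) for z in(0,.016)]+[proj('side',rect((.5705,-.368),.11,.045,-8,z)) for z in(0,.03)]
cv2.imwrite('pics/s3c.png',crop('s3',180,270,140,80,5.5,C))
E
```

```text
clock: 6.58
tool_pos: [0.4889, -0.0998, 0.062]
ee_rot: [-179.8, -0.0, 93.3]
contact_force: [0.7, -0.3, 0.8]
opening: 0.726
gripper_force: 0.0
t 6.83 at [ 0.49   -0.1001  0.1441] [179.99   0.    93.26] open 85.1 F [ 1.1  0.9 -0.1] 0.0
shift [-5.844 -2.437  0.602] turn [ 0.    0.   -0.01]
```

View pics/s3c.png

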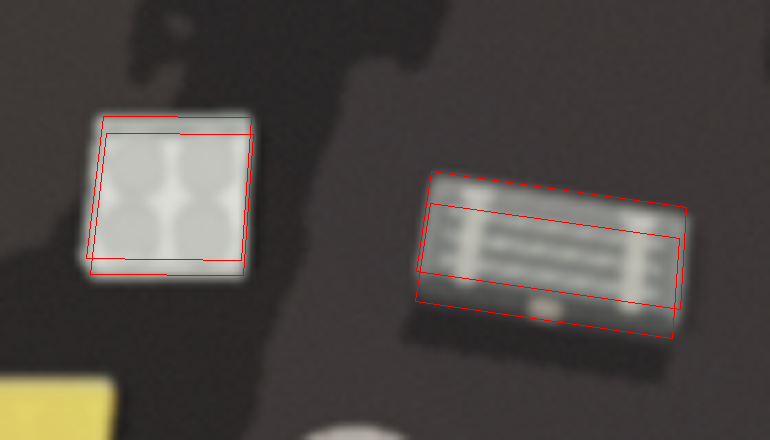

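The small dish has been released. In the crop the four-well at (165,195) and the case at (550,255) match their projected outlines to about 2 mm, with the four-well turned about -1°. Next is the four-well.

```bash
python3 -m crank '[[[-1.3,-0.5,0.1],[0,0,0.2],85],[[-2.6,-1.1,0.2],[0,0,0.4],85],[[-3.9,-1.65,0.4],[0,0,0.6],85],[[-5.1,-2.1,0.6],[0,0,0.8],85],[[-5.84,-2.44,1.2],[0,0,0.8],85]]'; python3 go.py 0.406 -0.339 0.04 89.3 ; python3 -m crank '[[[0,0,0.5],[0,0,0],85],[[0,0,1],[0,0,0],85],[[0,0,1.2],[0,0,0],85],[[0,0,1.2],[0,0,0],85]]'; python3 go.py 0.406 -0.339 0.0005 89.3; python3 - <<'E'
from m import *
shot('side','s4'); C=[proj('side',rect((.406,-.339),.066,.066,-1,.016))]
cv2.imwrite('pics/s4c.png',crop('s4',170,240,90,80,6,C))
E
```

```text
clock: 7.5
tool_pos: [0.4059, -0.3422, 0.0955]
ee_rot: [179.8, 0.2, 89.1]
contact_force: [1.1, -0.2, -0.3]
opening: 0.993
gripper_force: 0.0
t 7.5 at [ 0.4059 -0.3422  0.0955] [1.7981e+02 1.6000e-01 8.9110e+01] open 84.8 F [ 1.1 -0.2 -0.3] 0.0
shift [ 0.084 -0.003  1.388] turn [ 0.04  0.03 -0.04]
clock: 8.0
tool_pos: [0.406, -0.3387, 0.0464]
ee_rot: [-180.0, -0.0, 89.3]
contact_force: [-1.1, 0.6, 0.6]
opening: 0.993
gripper_force: 0.0
t 8.0 at [ 0.406  -0.3387  0.0464] [-1.7998e+02 -2.0000e-02  8.9280e+01] open 84.8 F [-1.1  0.6  0.6] 0.0
shift [-0.009 -0.     1.147] turn [-0. -0. -0.]
```

View pics/s4c.png

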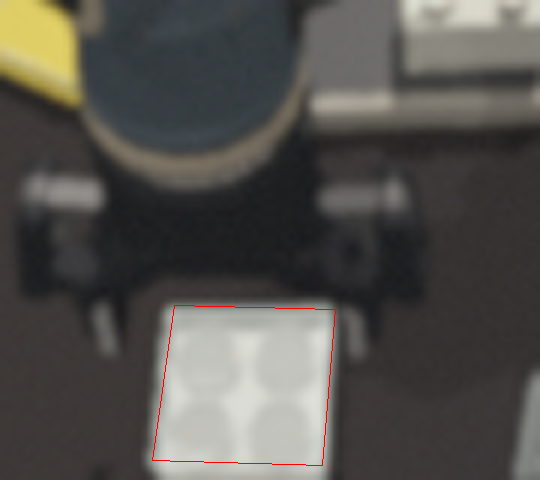

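The open fingers straddle the white four-well at crop (245,385), with clearance on both sides. I'll descend and grip.

```bash
python3 -m crank '[[[0,0,0.5],[0,0,0],85],[[0,0,0.9],[0,0,0],85],[[0,0,1.14],[0,0,0],85],[[0,0,1.14],[0,0,0],80]]'; python3 -m crank '[[[0,0,0],[0,0,0],70],[[0,0,0],[0,0,0],60],[[0,0,0],[0,0,0],60],[[0,0,0],[0,0,0],60]]'; python3 go.py 0.406 -0.339 0.12 93.3
```

```text
clock: 8.55
tool_pos: [0.4058, -0.3386, 0.0004]
ee_rot: [-179.9, -0.0, 89.3]
contact_force: [0.0, -0.1, 0.0]
opening: 0.939
gripper_force: 0.0
clock: 9.05
tool_pos: [0.4064, -0.3392, 0.0018]
ee_rot: [179.9, 0.0, 89.3]
contact_force: [-0.6, 0.7, 5.8]
opening: 0.749
gripper_force: 66.3
t 9.05 at [ 0.4064 -0.3392  0.0018] [1.7994e+02 2.0000e-02 8.9270e+01] open 64.0 F [-0.6  0.7  5.8] 66.30178570747375
shift [ 0.003 -0.006 -2.955] turn [ 0.01  0.01 -0.81]
```

```bash
python3 -m crank '[[[0,0,-0.2],[0,0,0],60],[[0,0,-0.6],[0,0,0],60],[[0,0,-1.3],[0,0,0],60],[[0,0,-2.2],[0,0,-0.4],60],[[0,0,-2.9],[0,0,-0.8],60]]'; python3 go.py 0.4804 0.0739 0.11 93.3; python3 - <<'E'
from m import *
shot('side','s5'); C=[proj('side',rect((.4064,-.3392),.066,.066,3.3,.132))]
cv2.imwrite('pics/s5c.png',crop('s5',150,190,130,100,6,C))
E
```

```text
clock: 9.68
tool_pos: [0.4064, -0.3392, 0.1193]
ee_rot: [179.9, 0.1, 93.3]
contact_force: [-0.0, 0.1, -1.0]
opening: 0.752
gripper_force: 66.0
t 9.68 at [ 0.4064 -0.3392  0.1193] [1.799e+02 7.000e-02 9.332e+01] open 64.2 F [-0.   0.1 -1. ] 65.95072031021118
shift [10.202  2.445  0.223] turn [0.02 0.01 0.  ]
```

View pics/s5c.png

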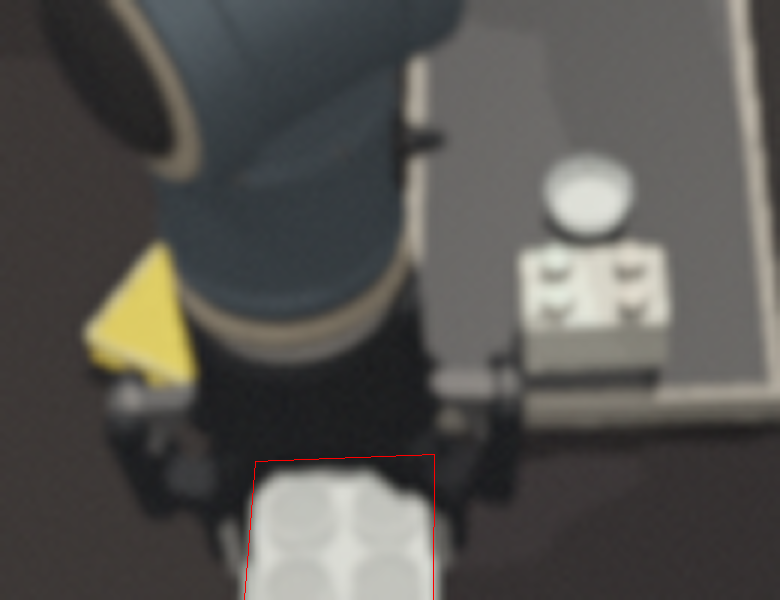

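The four-well is held at crop (340,540), and the small dish stands at (590,190) beside the block. Carry it across.

```bash
python3 -m crank '[[[0.5,0.12,0],[0,0,0],60],[[1.6,0.38,0],[0,0,0],60],[[2.8,0.67,0],[0,0,0],60],[[4,0.96,0],[0,0,0],60],[[5.2,1.25,0],[0,0,0],60]]' >/dev/null; python3 -m crank '[[[1.2,0.29,0],[0,0,0],60],[[2.4,0.58,0],[0,0,0],60],[[3.6,0.86,0],[0,0,0],60],[[4.6,1.1,0],[0,0,0],60],[[5,1.2,0],[0,0,0],60]]' >/dev/null;  python3 -m crank '[[[0,0,0.2],[0,0,0],60],[[0,0,0.7],[0,0,0],60],[[0,0,1.4],[0,0,0],60],[[0,0,1.8],[0,0,0],60],[[0,0,1.8],[0,0,0],60]]' ; python3 go.py 0.4804 0.0739 0.0195 93.3
```

```text
clock: 11.6
tool_pos: [0.4797, 0.0725, 0.0439]
ee_rot: [-179.8, 0.1, 93.1]
contact_force: [0.3, -0.2, -0.7]
opening: 0.748
gripper_force: 66.0
t 11.6 at [0.4797 0.0725 0.0439] [-1.7984e+02  6.0000e-02  9.3150e+01] open 63.9 F [ 0.3 -0.2 -0.7] 66.00691437721252
shift [0.034 0.022 0.609] turn [-0.03  0.01 -0.03]
```

```bash
python3 -m crank '[[[0.03,0.02,0.25],[0,0,0],60],[[0.03,0.02,0.42],[0,0,0],60],[[0.03,0.02,0.52],[0,0,0],60],[[0.03,0.02,0.52],[0,0,0],60]]' ; python3 go.py 0.4804 0.0739 0.0195 93.3
```

```text
clock: 12.1
tool_pos: [0.4812, 0.0754, 0.0239]
ee_rot: [-180.0, -0.0, 93.3]
contact_force: [0.8, -0.5, -0.1]
opening: 0.75
gripper_force: 66.0
t 12.1 at [0.4812 0.0754 0.0239] [-179.98   -0.     93.28] open 64.1 F [ 0.8 -0.5 -0.1] 66.00535869598389
shift [-0.036 -0.023  0.111] turn [-0. -0. -0.]
```

```bash
python3 -m crank '[[[-0.03,-0.02,0.06],[0,0,0],60],[[-0.03,-0.02,0.1],[0,0,0],60],[[-0.03,-0.02,0.1],[0,0,0],60]]' ; python3 -m crank '[[[0,0,0.03],[0,0,0],60],[[0,0,0.03],[0,0,0],60]]'
```

```text
clock: 12.48
tool_pos: [0.4806, 0.0741, 0.02]
ee_rot: [-180.0, -0.0, 93.3]
contact_force: [0.8, -0.3, -0.7]
opening: 0.75
gripper_force: 66.0
clock: 12.72
tool_pos: [0.4807, 0.0742, 0.0198]
ee_rot: [180.0, -0.0, 93.3]
contact_force: [-2.5, -1.8, 8.5]
opening: 0.749
gripper_force: 67.0
```

```bash
python3 -m crank '[[[0,0,-0.01],[0,0,0],70],[[0,0,-0.01],[0,0,0],78],[[0,0,-0.01],[0,0,0],85],[[0,0,-0.3],[0,0,0],85],[[0,0,-1.2],[0,0,0],85]]'; python3 -m crank '[[[0,0,-1],[0,0,0],85],[[0,0,-2],[0,0,0],85]]' >/dev/null; python3 go.py 0.4085 0.370 0.12 93.3; python3 - <<'E'
from m import *
shot('side','s6'); c=(.4085,.370); C=[proj('side',circ(c,.03,z)) for z in(0,.015)]
a=crop('s6',190,95,80,50,6,C); shot('top','t6')
c0=np.array([.4852,-.0095]);b=c0+-.1607*np.array([-.0573,.9984]);j=c0+.169*np.array([-.0573,.9984])
C=[proj('top',q) for q in (rect(c0,.17,.4,3.3,.018),rect((.4804,.0739),.066,.066,3.3,.034),circ((.4904,-.0997),.02,.03),rect(b,.062,.04,3.3,.053),circ(j,.022,.068))]
b=crop('t6',190,168,130,62,6,C); im=np.zeros((a.shape[0]+b.shape[0],780,3),np.uint8); im[:a.shape[0],:a.shape[1]]=a; im[a.shape[0]:]=b; im=im[:]
print(im.shape); cv2.imwrite('pics/s6c.png',cv2.resize(im,None,fx=.88,fy=.88))
E
```

```text
clock: 13.35
tool_pos: [0.4794, 0.0738, 0.0666]
ee_rot: [-179.8, 0.1, 93.3]
contact_force: [0.6, 0.6, 0.2]
opening: 0.997
gripper_force: 0.0
t 13.6 at [0.4805 0.074  0.1488] [ 1.7997e+02 -1.0000e-02  9.3250e+01] open 85.2 F [ 0.1  0.1 -0.2] 0.0
shift [ 7.491 -1.378  0.72 ] turn [ 0.01 -0.   -0.01]
(672, 780, 3)
```

View pics/s6c.png

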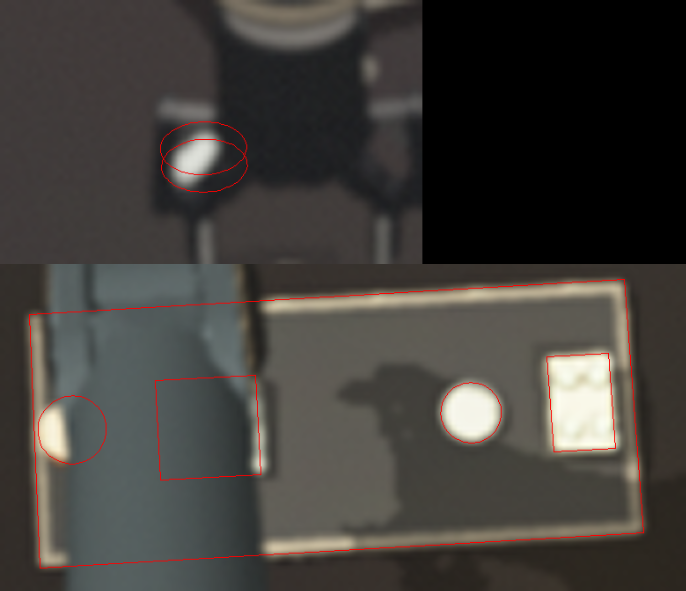

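The small dish sits on its outline at (471,412), and the visible right edge of the four-well at (260,425) is on its outline. On to the big dish.

```bash
python3 -m crank '[[[1.4,-0.26,0],[0,0,0],85],[[2.9,-0.53,0],[0,0,0],85],[[4.4,-0.8,0],[0,0,0],85],[[5.9,-1.08,0.2],[0,0,0],85],[[7,-1.3,0.7],[0,0,0],85]]' >/dev/null; python3 -m crank '[[[0.49,-0.08,0.6],[0,0,0],85],[[0.49,-0.08,1.2],[0,0,0],85],[[0.49,-0.08,1.7],[0,0,0],85],[[0.49,-0.08,1.7],[0,0,0],85]]'; python3 go.py 0.4085 0.370 0.001 93.3 ; python3 - <<'E'
from m import *
shot('side','s7'); c=(.4085,.370); C=[proj('side',circ(c,.03,.015))]
cv2.imwrite('pics/s7c.png',crop('s7',190,80,80,60,8,C))
E
```

```text
clock: 14.82
tool_pos: [0.4073, 0.3689, 0.0493]
ee_rot: [-179.8, 0.2, 93.3]
contact_force: [0.4, -0.3, -0.4]
opening: 0.995
gripper_force: 0.0
t 14.82 at [0.4073 0.3689 0.0493] [-1.7983e+02  1.7000e-01  9.3270e+01] open 85.0 F [ 0.4 -0.3 -0.4] 0.0
shift [0.028 0.036 1.208] turn [-0.03  0.03 -0.01]
```

View pics/s7c.png

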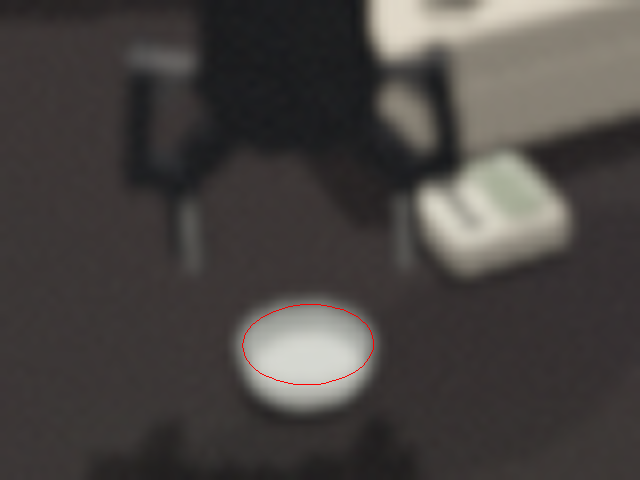

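The big dish at crop (308,350) lies midway between the fingers and on its outline; the timer at (495,215) is clear. I'll descend and grip.

```bash
python3 -m crank '[[[0,0,0.5],[0,0,0],85],[[0,0,0.95],[0,0,0],85],[[0,0,1.15],[0,0,0],80],[[0,0,1.15],[0,0,0],76]]';python3 go.py 0.4085 0.370 0.001 93.3
```

```text
clock: 15.38
tool_pos: [0.4083, 0.3699, 0.0046]
ee_rot: [-180.0, 0.0, 93.3]
contact_force: [-0.0, 0.1, 0.7]
opening: 0.889
gripper_force: 0.0
t 15.38 at [0.4083 0.3699 0.0046] [-1.7996e+02  3.0000e-02  9.3260e+01] open 75.9 F [-0.   0.1  0.7] 0.0
shift [0.003 0.005 0.089] turn [-0.01  0.01 -0.01]
```

```bash
python3 -m crank '[[[0,0,0.08],[0,0,0],68],[[0,0,0.08],[0,0,0],54],[[0,0,0.08],[0,0,0],54],[[0,0,0.08],[0,0,0],54]]'; python3 -m crank '[[[0,0,-0.2],[0,0,0],54],[[0,0,-0.6],[0,0,0],54],[[0,0,-1.3],[0,0,0],54],[[0,0,-2.2],[0,0,0],54],[[0,0,-3],[0,0,0],54]]'; python3 go.py 0.4858 -0.0194 0.12 93.3
```

```text
clock: 15.88
tool_pos: [0.4087, 0.3703, 0.0026]
ee_rot: [180.0, -0.0, 93.3]
contact_force: [-1.0, -1.2, 6.0]
opening: 0.667
gripper_force: 63.2
clock: 16.5
tool_pos: [0.4087, 0.3702, 0.124]
ee_rot: [179.9, -0.1, 93.3]
contact_force: [0.4, -0.8, -0.3]
opening: 0.67
gripper_force: 63.8
t 16.5 at [0.4087 0.3702 0.124 ] [ 1.7993e+02 -7.0000e-02  9.3260e+01] open 57.2 F [ 0.4 -0.8 -0.3] 63.82896423339844
shift [-9.835  1.369  0.091] turn [ 0.01 -0.01 -0.01]
```

```bash
python3 -m crank '[[[-0.5,0.07,0],[0,0,0],54],[[-1.6,0.22,0],[0,0,0],54],[[-2.8,0.39,0],[0,0,0],54],[[-4,0.56,0],[0,0,0],54],[[-5.2,0.72,0],[0,0,0],54]]' >/dev/null; python3 -m crank '[[[-1.2,0.17,0],[0,0,0],54],[[-2.4,0.33,0],[0,0,0],54],[[-3.6,0.5,0],[0,0,0],54],[[-4.3,0.61,0],[0,0,0],54],[[-4.63,0.64,0],[0,0,0],54]]' >/dev/null;  python3 -m crank '[[[0,0,0.2],[0,0,0],54],[[0,0,0.7],[0,0,0],54],[[0,0,1.4],[0,0,0],54],[[0,0,2.1],[0,0,0],54],[[0,0,2.1],[0,0,0],54]]' ;python3 -m crank '[[[0,0,0.2],[0,0,0],54],[[0,0,0.2],[0,0,0],54]]'; python3 go.py 0.4858 -0.0194 0.0203 93.3
```

```text
clock: 18.38
tool_pos: [0.4829, -0.0178, 0.0357]
ee_rot: [-179.7, -0.0, 93.4]
contact_force: [0.3, 0.2, -0.2]
opening: 0.672
gripper_force: 64.0
clock: 18.62
tool_pos: [0.4854, -0.0189, 0.0299]
ee_rot: [180.0, -0.0, 93.3]
contact_force: [-0.2, 0.2, 0.6]
opening: 0.667
gripper_force: 64.0
t 18.62 at [ 0.4854 -0.0189  0.0299] [ 1.7997e+02 -2.0000e-02  9.3300e+01] open 57.0 F [-0.2  0.2  0.6] 64.00097608566284
shift [-0.013  0.01   0.241] turn [ 0.01 -0.    0.  ]
```

```bash
python3 -m crank '[[[-0.01,0,0.1],[0,0,0],54],[[-0.01,0,0.16],[0,0,0],54],[[-0.01,0,0.2],[0,0,0],54],[[-0.01,0,0.2],[0,0,0],54]]' ; python3 -m crank '[[[0,0,0.03],[0,0,0],54],[[0,0,0.03],[0,0,0],54]]'
```

```text
clock: 19.12
tool_pos: [0.4852, -0.0198, 0.0216]
ee_rot: [-180.0, -0.0, 93.3]
contact_force: [-0.4, -0.7, 0.2]
opening: 0.668
gripper_force: 64.0
clock: 19.38
tool_pos: [0.4853, -0.0198, 0.0206]
ee_rot: [180.0, -0.0, 93.3]
contact_force: [-0.5, -0.6, 1.9]
opening: 0.672
gripper_force: 64.2
```

```bash
python3 -m crank '[[[0,0,0],[0,0,0],64],[[0,0,0],[0,0,0],72],[[0,0,0],[0,0,0],80],[[0,0,-0.3],[0,0,0],80],[[0,0,-1.2],[0,0,0],75]]'; python3 -m crank '[[[0,0,-1],[0,0,0],70],[[0,0,-2],[0,0,0],70]]' >/dev/null; python3 go.py 0.571 -0.3685 0.13 -7.8
```

```text
clock: 20.0
tool_pos: [0.484, -0.0198, 0.0684]
ee_rot: [-179.8, 0.0, 93.3]
contact_force: [0.0, -0.3, 0.3]
opening: 0.878
gripper_force: 0.0
t 20.25 at [ 0.4851 -0.0199  0.1505] [179.97  -0.    93.26] open 70.0 F [ 1.2  0.8 -0.2] 0.0
shift [-8.823  1.649  0.512] turn [ 0.000e+00 -1.000e-02  2.021e+01]
```

```bash
python3 -m crank '[[[-1.2,0.22,0],[0,0,2],70],[[-2.4,0.45,0],[0,0,4],70],[[-3.6,0.67,0],[0,0,6],70],[[-4.8,0.9,0],[0,0,8],70],[[-6,1.12,0],[0,0,10],70]]'; python3 go.py 0.571 -0.3685 0.10 -7.8
```

```text
clock: 20.88
tool_pos: [0.544, -0.2582, 0.1494]
ee_rot: [180.0, -0.1, 43.0]
contact_force: [-0.1, -0.2, -0.8]
opening: 0.819
gripper_force: 0.0
t 20.88 at [ 0.544  -0.2582  0.1494] [ 1.7997e+02 -6.0000e-02  4.2960e+01] open 69.9 F [-0.1 -0.2 -0.8] 0.0
shift [-1.387  2.478  1.235] turn [ 0.000e+00 -1.000e-02  1.015e+01]
```

```bash
python3 -m crank '[[[-0.28,0.5,0.1],[0,0,2],70],[[-0.56,1,0.3],[0,0,4],70],[[-0.84,1.5,0.6],[0,0,6],70],[[-1.1,2,0.9],[0,0,8],70],[[-1.39,2.48,1.2],[0,0,10],70]]' >/dev/null; python3 -m crank '[[[0,0,0.4],[0,0,0.15],70],[[0,0,0.8],[0,0,0.15],70],[[0,0,0.8],[0,0,0.15],70]]'; python3 go.py 0.571 -0.3685 0.012 -7.8;  python3 - <<'E'
from m import *
shot('side','s8'); C=[proj('side',rect((.571,-.3685),.11,.045,-7.8,z)) for z in(0,.03)]
cv2.imwrite('pics/s8c.png',crop('s8',235,255,100,80,6,C))
E
```

```text
clock: 21.88
tool_pos: [0.5705, -0.3649, 0.0668]
ee_rot: [-179.8, 0.2, -7.3]
contact_force: [-0.6, -0.2, 0.1]
opening: 0.817
gripper_force: 0.0
t 21.88 at [ 0.5705 -0.3649  0.0668] [-1.7983e+02  1.6000e-01 -7.3400e+00] open 69.7 F [-0.6 -0.2  0.1] 0.0
shift [0.027 0.091 1.369] turn [-0.03  0.03  0.09]
```

View pics/s8c.png

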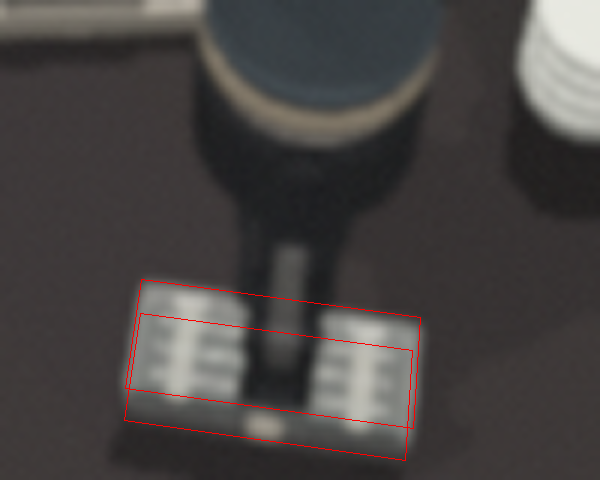

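The case at crop (272,370) matches its outline, the open fingers are over its middle, and the cup and stack are clear. I'll descend and grip.

```bash
python3 -m crank '[[[0.02,0.06,0.5],[0,0,0.08],70],[[0.02,0.06,1],[0,0,0.08],70],[[0.02,0.06,1.4],[0,0,0.08],70],[[0.02,0.06,1.42],[0,0,0.08],70]]'; python3 -m crank '[[[0,0,0],[0,0,0],60],[[0,0,0],[0,0,0],50],[[0,0,0],[0,0,0],40],[[0,0,0],[0,0,0],40],[[0,0,0],[0,0,0],40]]'; python3 go.py 0.571 -0.3685 0.12 -7.8
```

```text
clock: 22.42
tool_pos: [0.5705, -0.3688, 0.0095]
ee_rot: [-179.9, 0.2, -7.9]
contact_force: [-0.0, 0.0, 1.2]
opening: 0.818
gripper_force: 0.0
clock: 23.05
tool_pos: [0.5722, -0.3704, 0.0129]
ee_rot: [180.0, -0.1, -7.9]
contact_force: [-0.4, 0.2, 6.6]
opening: 0.51
gripper_force: 62.4
t 23.05 at [ 0.5722 -0.3704  0.0129] [ 1.7996e+02 -1.1000e-01 -7.8900e+00] open 43.6 F [-0.4  0.2  6.6] 62.43148326873779
shift [-0.031 -0.04  -2.679] turn [ 0.01 -0.02 -0.02]
```

```bash
python3 -m crank '[[[0,0,-0.2],[0,0,0],40],[[0,0,-0.6],[0,0,0],40],[[0,0,-1.3],[0,0,0],40],[[0,0,-2.2],[0,0,0],40],[[0,0,-3],[0,0,0],40]]'; python3 go.py 0.6231 -0.0115 0.13 93.3
```

```text
clock: 23.68
tool_pos: [0.5716, -0.3698, 0.1337]
ee_rot: [180.0, -0.0, -7.9]
contact_force: [0.5, -0.6, -1.8]
opening: 0.508
gripper_force: 61.7
t 23.68 at [ 0.5716 -0.3698  0.1337] [ 1.7998e+02 -4.0000e-02 -7.8900e+00] open 43.4 F [ 0.5 -0.6 -1.8] 61.74043536186218
shift [ 0.046 -9.048  0.091] turn [ 1.000e-02 -0.000e+00 -2.024e+01]
```

```bash
python3 -m crank '[[[0,-0.5,0],[0,0,-1],40],[[0,-1.4,0],[0,0,-2.8],40],[[0,-2.4,0],[0,0,-4.6],40],[[0,-3.4,0],[0,0,-6.4],40],[[0,-4.4,0],[0,0,-8.2],40]]' ; python3 go.py 0.6231 -0.0115 0.13 93.3
```

```text
clock: 24.3
tool_pos: [0.5958, -0.1941, 0.1326]
ee_rot: [180.0, -0.0, 33.4]
contact_force: [0.9, 0.5, -0.2]
opening: 0.507
gripper_force: 61.9
t 24.3 at [ 0.5958 -0.1941  0.1326] [ 1.7997e+02 -3.0000e-02  3.3400e+01] open 43.3 F [ 0.9  0.5 -0.2] 61.86687469482422
shift [ 3.084 -3.435  0.064] turn [ 1.000e-02 -0.000e+00 -1.198e+01]
```

```bash
python3 -m crank '[[[0.5,-0.56,0],[0,0,-1.95],40],[[1,-1.12,0],[0,0,-3.9],40],[[1.5,-1.7,0],[0,0,-5.85],40],[[2,-2.25,0],[0,0,-7.8],40],[[2.5,-2.8,0],[0,0,-9.7],40]]' >/dev/null; python3 go.py 0.6231 -0.0115 0.06 93.3
```

```text
t 24.93 at [ 0.6183 -0.0462  0.1326] [1.7996e+02 1.0000e-02 8.1910e+01] open 43.4 F [ 0.4 -0.7  0.1] 61.868873834609985
shift [ 0.877 -0.005  1.814] turn [ 0.01  0.   -2.28]
```

```bash
python3 -m crank '[[[0.5,0,0],[0,0,-1.3],40],[[0.8,0,0.3],[0,0,-2.1],40],[[0.87,0,0.8],[0,0,-2.28],40],[[0.87,0,1.4],[0,0,-2.28],40],[[0.87,0,1.9],[0,0,-2.28],40]]' >/dev/null; python3 -m crank '[[[0,0,0.4],[0,0,0],40],[[0,0,0.6],[0,0,0],40],[[0,0,0.6],[0,0,0],40]]' >/dev/null; python3 go.py 0.6231 -0.0115 0.0135 93.3;  python3 - <<'E'
from m import *
shot('side','s9'); c0=np.array([.4852,-.0095]); C=[proj('side',rect((.6231,-.0115),.045,.11,3.3,z)) for z in(0,.03)]+[proj('side',circ((.4858,-.0194),.03,.033)),proj('side',rect(c0,.17,.4,3.3,.018))]+[proj('side',rect((.4804,.0739),.066,.066,3.3,.034)),proj('side',circ((.4904,-.0997),.02,.03))]
cv2.imwrite('pics/s9c.png',crop('s9',205,145,125,100,6,C))
E
```

```text
t 25.93 at [ 0.6232 -0.0126  0.0312] [-179.96    0.     93.  ] open 43.3 F [ 0.2 -0.   0.4] 61.83900833129883
shift [ 0.028 -0.001  0.443] turn [-0.01  0.   -0.06]
```

View pics/s9c.png

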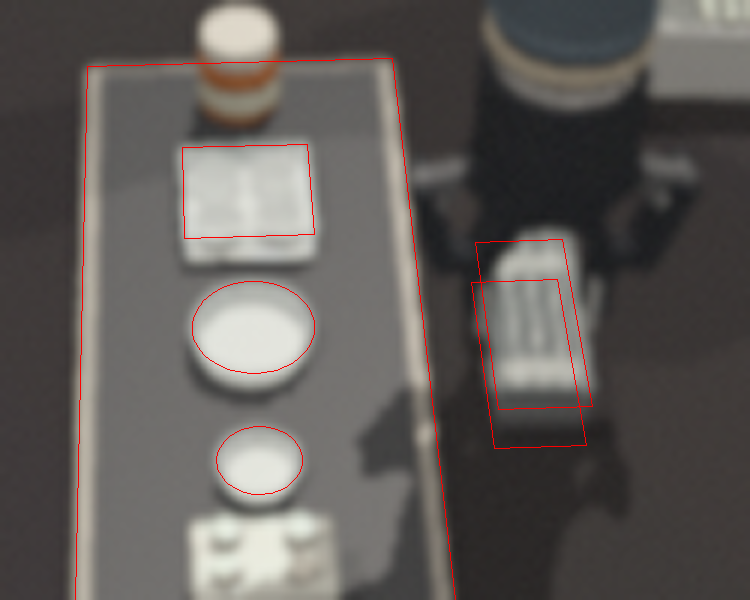

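Side crop: the four-well (247,195), big dish (253,325) and small dish (259,460) all stand on their outlines. The case at (530,330) hangs just above its place, squared to the plate. I'll set it down.

```bash
python3 -m crank '[[[0.02,0,0.2],[0,0,-0.06],40],[[0.02,0,0.34],[0,0,-0.06],40],[[0.02,0,0.42],[0,0,-0.06],40],[[0.02,0,0.42],[0,0,-0.06],40]]' ; python3 -m crank '[[[0,0,0.03],[0,0,0],40],[[0,0,0.03],[0,0,0],40]]'
```

```text
clock: 26.48
tool_pos: [0.6231, -0.0117, 0.0146]
ee_rot: [-180.0, -0.0, 93.3]
contact_force: [0.8, -0.4, -1.1]
opening: 0.509
gripper_force: 61.8
clock: 26.72
tool_pos: [0.6234, -0.0116, 0.0138]
ee_rot: [180.0, -0.0, 93.3]
contact_force: [0.5, -0.8, -0.8]
opening: 0.513
gripper_force: 61.8
```

```bash
python3 -m crank '[[[0,0,0.02],[0,0,0],40],[[0,0,0.04],[0,0,0],40],[[0,0,0.04],[0,0,0],40]]'
```

```text
clock: 27.1
tool_pos: [0.6235, -0.0117, 0.0128]
ee_rot: [180.0, -0.0, 93.3]
contact_force: [-0.3, 0.1, 4.8]
opening: 0.513
gripper_force: 62.4
```

Contact at 4.8 N; release, lift and clear the arm from the view.

```bash
python3 -m crank '[[[0,0,0],[0,0,0],48],[[0,0,0],[0,0,0],54],[[0,0,0],[0,0,0],60],[[0,0,-0.4],[0,0,0],60],[[0,0,-1.3],[0,0,0],60]]'; python3 -m crank '[[[0,0,-1.2],[0,0,0],60],[[0,0,-2.4],[0,0,0],60],[[0,0,-3],[0,0,0],60]]' >/dev/null; python3 -m crank '[[[1.4,0,0],[0,0,0],60],[[2.8,0,0],[0,0,0],60],[[4.2,0,0],[0,0,0],60],[[5.6,0,0],[0,0,0],60],[[7,0,0],[0,0,0],60]]' >/dev/null; python3 -m crank '[[[1.4,-1,0],[0,0,0],60],[[2.5,-2,0],[0,0,0],60],[[3.6,-3,0],[0,0,0],60],[[3.6,-3,0],[0,0,0],60]]'; python3 - <<'E'
from m import *
shot('top','t10'); c0=np.array([.4852,-.0095]);b=c0+-.1607*np.array([-.0573,.9984]);j=c0+.169*np.array([-.0573,.9984])
C=[proj('top',q) for q in (rect(c0,.17,.4,3.3,.018),rect((.4804,.0739),.066,.066,3.3,.034),circ((.4904,-.0997),.02,.03),circ((.4858,-.0194),.03,.033),rect(b,.062,.04,3.3,.053),circ(j,.022,.068),rect((.6231,-.0115),.045,.11,3.3,.03))]
cv2.imwrite('pics/t10c.png',crop('t10',188,135,132,98,6,C))
E
```

```text
clock: 27.72
tool_pos: [0.6223, -0.0116, 0.064]
ee_rot: [-179.8, 0.0, 93.3]
contact_force: [1.1, -0.6, 0.7]
opening: 0.702
gripper_force: 0.0
clock: 29.22
tool_pos: [0.4735, 0.4107, 0.185]
ee_rot: [-179.9, -0.2, 94.0]
contact_force: [0.5, 0.1, 0.1]
opening: 0.702
gripper_force: 0.0
```

View pics/t10c.png

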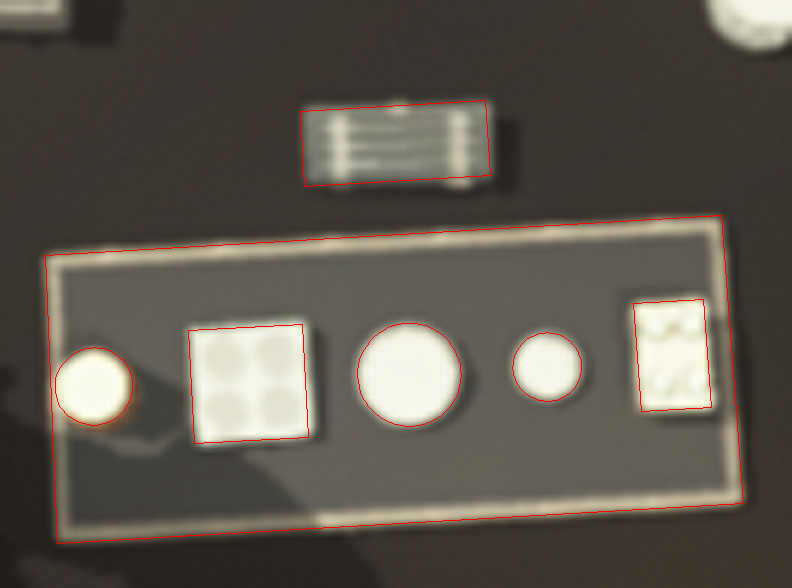

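The top crop shows the jar (93,386), four-well (249,384), big dish (409,375), small dish (547,367) and block (672,356) in one even row. The case at (396,143) is straight behind the big dish and parallel to the back edge. All of them are on their outlines, so I'll hand in.

```bash
python3 -c "
from station import hand_in; print(hand_in())"
```

```text
the job is handed in; nothing more can be done
None
```

I handed the job in at about 29 s of the 96 s: the small dish, large dish and four-well plate stand in one evenly spaced row (about 30 mm gaps) between tube block and jar, and the pipette case lies about 3 cm behind the plate, behind the large dish. The final top picture showed the row and the case within about 1–2 mm of plan; the gripper went nowhere near the timer, cup or tip box, but I took no final picture of them.

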